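Paint check on the shut clip tin

ROBOT

A 6-joint arm with a two-finger parallel gripper is mounted at the origin on the work surface. World frame = base frame: x ahead of the robot, y to its left, z up, the work surface at z = 0. Lengths are in m, angles in rad, forces in N, time in s.
With the tool pointing down it reaches from about 0.275 to 0.725 m from the base axis. Payload 5.6 kg.
Tool frame: the origin (TCP) lies at the very end of the fingers, on their centre line; the grasp point (between the pads) lies 19 mm behind it; z points along the fingers, y is the line along which they close (so a half turn about z gives the same grasp; the last joint's range is limited). The gripper opens to 85 mm and grips with 20 to 120 N. Pads are 22 mm wide; open, the fingers measure 114 mm over their backs; the gripper's body (76 mm by 85 mm) begins 54 mm behind the grasp point. The pads swing forward as they close: fully open they stand 13 mm farther back than shut.
Start: joints at [0.285, 0.255, 0.108, 0, -1.424, -0.285], TCP at [0.55, 0, 0.231] pointing down, gripper open.
Joint ranges: [-2.95, 2.95], [-1.21, 1.97], [-1.09, 1.5], [-2.87, 1.71], [-2.94, -0.07], [-3.05, 3.05]. Speed limits (rad/s): [2.57, 2.57, 3.14, 3.14, 3.14, 3.14].

INTERFACE

Orientations are given as a unit quaternion [w, x, y, z].
In Python, from cell import ctrl, vision gives the robot as it stands.
- The arm moves only by the shell command python3 -m handwheel 'ROWS' [FORCE]. ROWS is JSON, a list of rows, each a list of 7 numbers: the shift along the tool's x, y, z normalised to -1 to 1, where 1 is 0.8 m, then the turn, a rotation vector about the tool's x, y, z normalised to -1 to 1, where 1 is 30 degrees, then the opening, from -1 (shut) to 1 (fully open). A call has exactly 10 rows; each row is the pose to reach, as a shift and turn from the pose commanded when the call began, along the tool's axes at that moment; what a row does not reach only later rows make up. A row lasts 1/12 s, in which the tool goes at most 41.7 mm and 7.16 degrees, less where a joint would pass 70% of its speed; a pose out of reach is approached as far as the arm can. A call with a number of a shift or a turn outside -1 to 1 is refused whole. A call with a gripper value outside its range is refused whole. The fingers move at their own pace and stop on an object; FORCE is the grip in N (left out, the last holds). Time passes only in rows, so rows that repeat a pose let the fingers close, or fill a call up. It gives the time, the measured TCP pose, the force, the opening and the grip force at its end, in the units of the state.
- ctrl.get_obs(): the state, without advancing time (a new reading comes with each control period).
- vision.camera(name): name is "scene" or "side" or "wrist"; returns the picture (420x560x3 uint8, red, green, blue); there is no depth.
- vision.calibration(name): a dict with "fx", "fy", "cx", "cy" (pixels), "eye" and "attitude" of the camera in the world; the wrist camera has in their place "tool_from_camera" (4x4, takes a point from camera to tool coordinates, whose origin is the TCP and whose axes are the flange's). Camera axes: x right, y down, z forward; pixel columns grow to the right and rows downward; lengths in m; the calibration is good to about 2 mm. The wrist camera is an equidistant fisheye: a pixel r from the principal point sees the ray r / f radians off the axis. A picture is of the moment at which its call begins: read the wrist's pose just before it. calibration takes no time and is no camera call.
- ctrl.finish_job(): hands the job in; it is judged then, once.
The state is a dict: "t": time; "joints": joint angles; "dq": joint speeds; "joint_efforts": joint torques, N m; "eef_pos": TCP position; "tcp_rot": TCP orientation; "ft_force": force on the tool from outside, world axes, zero at the start; "ft_torque": the same for the moment, N m; "width": finger opening in m; "finger_force": force on a finger pad.
Only numpy, scipy, OpenCV 4.12 (cv2) and the standard library are available. Lean on these libraries where they do the work, as an engineer would, in place of code of your own. Each camera call takes 0.05 s, during which the arm holds its last target. There are 200 camera calls.

TASK

Push the lid of the loaded clip tin fully shut, then draw the pen-like paint gauge out of its stand and hold it upright with its spring nose inside the ring marked on the lid, pressing lightly so that the nose is pushed in about halfway and never hard against its stop. Finish while still holding the gauge there, steady, and leave the other things on the desk where they are.

Things in the scene. Friction and masses are not known exactly. Their poses are not given: they have to be found in the camera images.
- tin: Grey painted steel clip tin fixed to the desk, right or left of the robot's centre line (the stand is on the other side): 120 (x) by 170 (y) by 45 mm high without lid, walls 3 mm, two bulldog clips inside. Origin: centre of its underside, on the desk; z up. The lid's hinge runs along y at x = +62 mm, z = 45 mm, the side away from the robot; the free edge is at -x.
- lid (a joint): Lid angle, rad: 0 fully shut and level (hard stop), grows as the free edge rises; starts 0.6 to 1.1. The lid is a plate 4 mm thick, 174 mm wide, reaching 124 mm from the hinge, plus a thumb tab 40 mm wide, 16 mm long mid free edge. The stiff hinge stays where left; 1 to 4 N on the outer face near the free edge pushes it down. Shut, its top is 49 mm above the desk.
- lid_tab (a point): Middle of the top face of the thumb tab at the lid's free edge, 131 mm from the hinge; moves with the lid; axes parallel to the tin's when shut, z out of the top face.
- spot (a point): Centre of the ring scribed on the lid's outer (top) face, a dark steel ring 26 mm across (20 mm inside), 72 mm from the hinge and 35 mm to the tin's +y side of the middle; z out of the face. It moves with the lid; shut, it is at tin x = -10, y = +35, z = 49 mm. (The solid dark patches on the lid are only chipped paint.)
- stand: Black plastic gauge stand fixed to the desk: foot 80 by 80 by 30 mm, on it a collar 50 by 50 mm up to 55 mm height, with a 27 mm square well 25 mm deep for the gauge. Origin: centre of its underside, on the desk; axes along its sides, z up.
- gauge: Pen-like paint gauge, about 0.13 kg: grey square body 24 by 24 by 110 mm, upright in the stand, a steel spring nose below. Origin: centre of the lower end of the square body; z along it, up; x, y square to its faces, parallel to the stand's. In the stand the origin is 30 mm and the top 140 mm above the desk, 85 mm standing free of the collar. Grasp it across two parallel faces.
- nose (a joint): How far the gauge's nose is pushed in, m: 0 fully out, 0.012 at its hard stop. The spring gives 1 N at 0 and 500 N/m more: about 4 N at 6 mm (halfway), 7 N at 12 mm.
- nose_tip (a point): Tip of the nose, a rounded steel pin of 8 mm diameter on the gauge's axis; fully out it is 25 mm below the gauge's origin. It moves up into the body when pressed.
- clip_a: Bronze bulldog clip, 26 by 50 by 22 mm, lying in the tin; origin: centre of its underside.
- clip_b: The other, alike bronze bulldog clip in the tin; origin: centre of its underside.
- inkwell_cap: Black bakelite inkwell cap, 42 mm across, 30 mm high, bystander; origin: centre of its underside.
- paperweight: Glass paperweight with a swirl, 72 mm across, 50 mm high, bystander; origin: centre of its underside.
- stapler: Black stapler 130 by 34 by 53 mm, bystander; origin: centre of its underside, x along it.
- rubber_stamp: Wooden hand stamp, foot 60 by 35 mm, 74 mm high, bystander; origin: centre of its underside.
- pencil_cup: Round dark steel cup, 72 mm across, 95 mm high, bystander; origin: centre of its underside.
There are look-alikes about, which are no part of the job. What is meant by the tin is not green, and is the smaller of those in its own colour.

How it is judged:
On the way, in this order (a step that is already met when the one before it is completed fails the run):
1. the lid is fully shut (within 0.04 rad), the gauge still in its stand (value of joint lid below 0.04 rad and z of gauge in the frame of stand below 0.04 m), for 0.2 s.
2. the gripper has drawn the gauge clear of its stand (value of joint lid below 0.04 rad and contact force between the fingers and gauge above 1 N and height (world z) of gauge above 0.058 m), for 0.2 s.
At the end, for the whole second after the job is handed in: The lid is shut (within 0.04 rad) over both clips; the gripper still holds the gauge, upright within 0.10 rad and still (under 20 mm/s), its nose tip within 6 mm of the ring's centre and pushed in 2.5 to 9.5 mm, pressing on the lid with 1 to 9 N (value of joint lid below 0.04 rad and horizontal distance between nose_tip and spot below 0.006 m and angle between gauge's own z axis and vertical below 0.1 rad and value of joint nose between 0.0025 and 0.0095 m and contact force between gauge and tin between 1 and 9 N and contact force between the fingers and gauge above 2 N and linear speed of gauge below 0.02 m/s and horizontal distance between each of clip_a, clip_b and tin below 0.09 m); the arm keeps its last pose, push and grip.
It fails at once if the gauge is pressed hard on the tin (over 15 N) (contact force between gauge and tin above 15 N).
It fails at once if a bystander is moved by more than 20 mm (distance of any of inkwell_cap, paperweight, stapler, rubber_stamp, pencil_cup from where it was at the start of the episode above 0.02 m).
It also fails if it takes over 64 s, if anything falls off the work surface, if the arm or the gripper's body presses on something with over 40 N, if the wrist force passes 120 N, or if a joint passes its speed limit or range.

## Working session

There is one attempt and no reset: what is moved stays moved. The work goes in short steps, Python scripts to look and compute and a shell command to move; the robot and the scene stay as the last step left them, time stands still between calls to the robot, and variables do not carry over. Pictures are saved under pics/ and viewed, at most 10 in all, crops included, and the job is handed in when it is done.

```bash
mkdir -p pics; ls; python3 - <<'E'
from cell import ctrl, vision
import cv2,json
o=ctrl.get_obs();print({k:o[k] for k in('t','eef_pos','tcp_rot','width','ft_force')})
for n in("scene","side","wrist"):
    c=vision.calibration(n);print(n,c)
    cv2.imwrite(f'pics/{n}0.png',vision.camera(n)[:,:,::-1])
E
```

```text
pics
{'t': 0.0, 'eef_pos': array([5.49486180e-01, 4.85875238e-05, 2.30381662e-01]), 'tcp_rot': array([-7.28941038e-04, -7.07074695e-01,  7.07138186e-01,  6.55903373e-04]), 'width': 0.08535226471225509, 'ft_force': array([0.53804139, 0.28812595, 0.1463011 ])}
scene {'fx': 405.80419283016744, 'fy': 405.80419283016744, 'cx': 267.8953287302067, 'cy': 215.31712685658536, 'eye': array([ 1.26845862, -0.07095007,  1.11152147]), 'attitude': array([-0.22251935,  0.70497112,  0.64275426, -0.20091745])}
side {'fx': 498.7226973491903, 'fy': 498.7226973491903, 'cx': 281.28762180992544, 'cy': 207.9822667762043, 'eye': array([-0.35536302, -0.87253909,  1.01174625]), 'attitude': array([-0.41806906,  0.82099094, -0.34906308,  0.17130997])}
wrist {'fx': 325.19226210127806, 'fy': 325.19226210127806, 'cx': 271.16886831019514, 'cy': 203.40396113982234, 'tool_from_camera': array([[ 4.03963854e-04, -9.62872260e-01, -2.69957122e-01,
         6.70844956e-02],
       [ 9.99999805e-01,  5.17792926e-04, -3.50443322e-04,
        -8.07384615e-04],
       [ 4.77214042e-04, -2.69956927e-01,  9.62872281e-01,
        -1.43540905e-01],
       [ 0.00000000e+00,  0.00000000e+00,  0.00000000e+00,
         1.00000000e+00]])}
```

View pics/scene0.png

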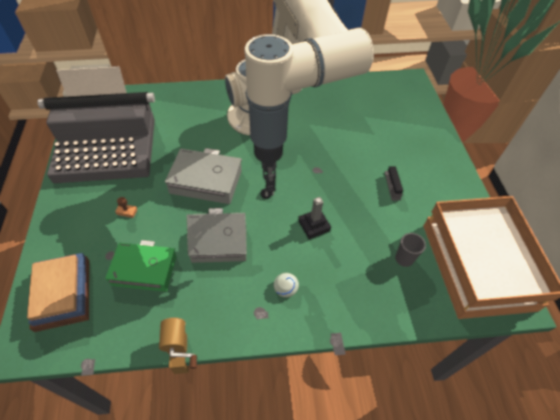

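View pics/side0.png

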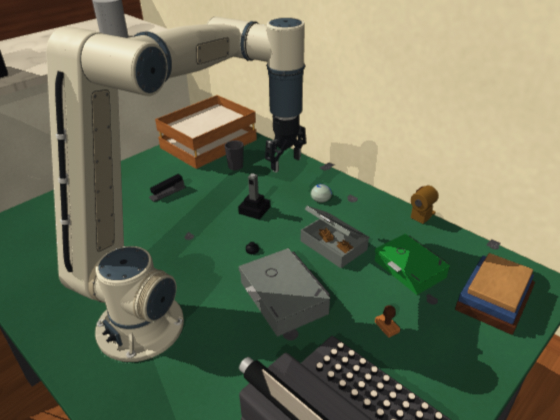

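Scene: grey tin (205,175) shut and larger; grey tin (217,237) smaller, lid open; green tin (140,265). Side: the larger grey is at (283,288), the small open one with clips at (335,240), and the green at (412,262). I choose the small open grey one. The stand and gauge are at scene (315,220) and side (254,197). A close crop will check this.

```bash
cat > h.py <<'E'
import numpy as np, cv2
from scipy.spatial.transform import Rotation as R
from cell import ctrl, vision
def rot(q): q=np.array(q); return R.from_quat(q[[1,2,3,0]]).as_matrix()
def ray(n,p,obs=None):
    c=vision.calibration(n); d=np.array([(p[0]-c['cx'])/c['fx'],(p[1]-c['cy'])/c['fy'],1])
    if n!='wrist': return np.array(c['eye']), rot(c['attitude'])@d
    r=np.hypot(d[0],d[1]); d=np.array([d[0]/r*np.sin(r),d[1]/r*np.sin(r),np.cos(r)])
    T=c['tool_from_camera']; Q=rot(obs['tcp_rot'])
    return Q@T[:3,3]+obs['eef_pos'], Q@T[:3,:3]@d
def onz(n,p,z,obs=None):
    e,d=ray(n,p,obs); return e+d*(z-e[2])/d[2]
def tri(a,b):
    A=0;B=0
    for e,d in(a,b):
        d=d/np.linalg.norm(d); P=np.eye(3)-np.outer(d,d); A=A+P; B=B+P@e
    x=np.linalg.solve(A,B); return x,[np.linalg.norm(np.cross(x-e,d/np.linalg.norm(d))) for e,d in(a,b)]
def proj(n,X):
    c=vision.calibration(n); v=rot(c['attitude']).T@(np.array(X)-c['eye']); return np.array([c['fx']*v[0]/v[2]+c['cx'],c['fy']*v[1]/v[2]+c['cy']])
E
python3 - <<'E'
import cv2,numpy as np
s=cv2.imread('pics/scene0.png');d=cv2.imread('pics/side0.png')
z=lambda i,x,y,w,h,k:cv2.resize(i[y:y+h,x:x+w],None,fx=k,fy=k,interpolation=cv2.INTER_CUBIC)
a=z(s,180,190,160,80,5);b=np.hstack([z(d,290,195,90,75,5),z(d,220,165,70,75,5)])
cv2.imwrite('pics/c1.png',cv2.resize(np.vstack([cv2.resize(a,(800,400)),]),None,fx=1,fy=1));cv2.imwrite('pics/c2.png',b)
E
```

```text
(no output)
```

View pics/c1.png

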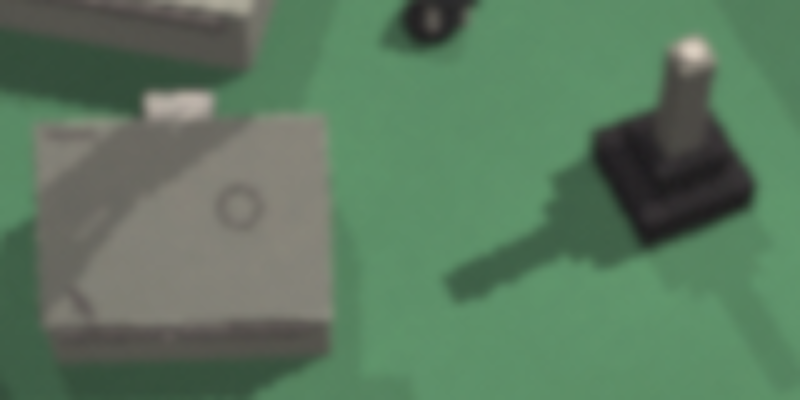

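View pics/c2.png

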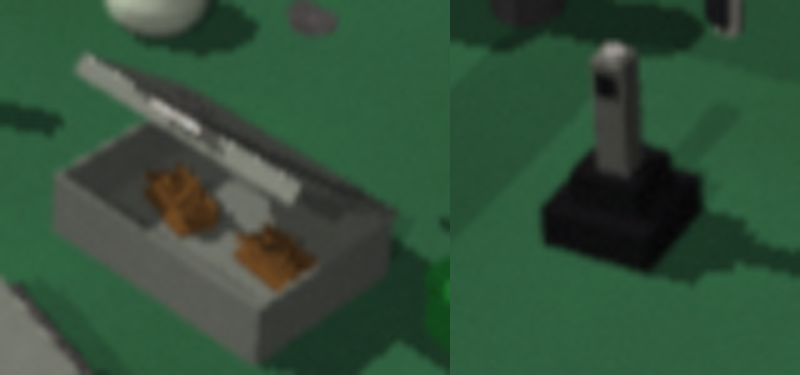

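Crops confirm the target: a small grey tin with its lid open, two bronze clips inside, and the ring at scene (228,231). The gauge stand is rotated in yaw, with the gauge top at scene (318,200) and side (242,176).

```bash
python3 - <<'E'
from h import *
np.set_printoptions(precision=4,suppress=True)
S=lambda x,y:(180+x/5-.4,190+y/5-.4); D=lambda x,y:(290+x/5-.4,195+y/5-.4); G=lambda x,y:(220+(x-450)/5-.4,165+y/5-.4)
p=lambda l,v:print(l,v)
p('hinge bot',[onz('scene',S(*q),0)[:2] for q in((57,360),(330,354))])
p('hinge top',[onz('scene',S(*q),.047)[:2] for q in((46,325),(330,320))])
p('rim side near-right',onz('side',D(258,315),.045)[:2]); p('bot',onz('side',D(258,363),0)[:2])
p('rim left',onz('side',D(55,177),.045)[:2]); p('rim hinge right',onz('side',D(390,215),.047)[:2])
p('lid corner left',tri(ray('scene',S(328,116)),ray('side',D(82,58))))
p('lid corner right',tri(ray('scene',S(38,122)),ray('side',D(297,195))))
p('foot bot side',[onz('side',G(*q),0)[:2] for q in((545,243),(645,270),(700,210))])
p('foot bot scene',[onz('scene',S(*q),0)[:2] for q in((650,247),(754,200))])
p('foot top side',[onz('side',G(*q),.03)[:2] for q in((543,210),(643,235),(700,178))])
p('foot top scene',[onz('scene',S(*q),.03)[:2] for q in((645,222),(752,185),(595,150))])
p('gauge top',[onz('scene',S(690,55),.14),onz('side',G(614,50),.14)])
E
```

```text
hinge bot [array([ 0.649 , -0.2488]), array([ 0.6602, -0.0804])]
hinge top [array([ 0.6508, -0.2481]), array([ 0.6629, -0.0786])]
rim side near-right [ 0.5266 -0.2402]
bot [ 0.5347 -0.2372]
rim left [ 0.5397 -0.0699]
rim hinge right [ 0.6499 -0.2428]
lid corner left (array([ 0.565 , -0.0694,  0.1215]), [np.float64(0.0014722894035618848), np.float64(0.0014722894035616415)])
lid corner right (array([ 0.5528, -0.2426,  0.1196]), [np.float64(0.0008560630535418594), np.float64(0.0008560630535417349)])
foot bot side [array([0.5039, 0.1808]), array([0.5297, 0.1099]), array([0.6027, 0.1315])]
foot bot scene [array([0.6014, 0.1289]), array([0.572 , 0.2019])]
foot top side [array([0.5021, 0.1781]), array([0.5288, 0.1092]), array([0.6003, 0.128 ])]
foot top scene [array([0.6009, 0.1232]), array([0.5795, 0.1953]), array([0.5436, 0.0993])]
gauge top [array([0.5542, 0.148 , 0.14  ]), array([0.5559, 0.1589, 0.14  ])]
```

```bash
python3 -m handwheel '[[0.196,-0.027,0.0,0,0,0,-1],[0.196,-0.027,0.0,0,0,0,-1],[0.196,-0.027,0.0,0,0,0,-1],[0.196,-0.027,0.0,0,0,0,-1],[0.196,-0.027,0.03,0,0,0,-1],[0.196,-0.027,0.06,0,0,0,-1],[0.196,-0.027,0.08,0,0,0,-1],[0.196,-0.027,0.08,0,0,0,-1],[0.196,-0.027,0.08,0,0,0,-1],[0.196,-0.027,0.08,0,0,0,-1]]'
```

```text
t: 0.98
eef_pos: [0.5723, -0.1569, 0.1686]
tcp_rot: [-0.0, 0.707, -0.707, 0.001]
ft_force: [0.8, -0.1, 0.7]
width: -0.0001
finger_force: 0.0
```

```bash
python3 -m handwheel '[[0,0,0.015,0,0,0,-1],[0,0,0.03,0,0,0,-1],[0,0,0.045,0,0,0,-1],[0,0,0.06,0,0,0,-1],[0,0,0.075,0,0,0,-1],[0,0,0.09,0,0,0,-1],[0,0,0.105,0,0,0,-1],[0,0,0.12,0,0,0,-1],[0,0,0.13,0,0,0,-1],[0,0,0.135,0,0,0,-1]]'
```

```text
t: 1.82
eef_pos: [0.5719, -0.1567, 0.0596]
tcp_rot: [-0.0, 0.707, -0.707, 0.0]
ft_force: [-0.4, 0.7, 1.8]
width: 0.0001
finger_force: 0.8
```

```bash
python3 -m handwheel '[[0,0,0.003,0,0,0,-1],[0,0,0.005,0,0,0,-1],[0,0,0.007,0,0,0,-1],[0,0,0.008,0,0,0,-1],[0,0,0.009,0,0,0,-1],[0,0,0.010,0,0,0,-1],[0,0,0.010,0,0,0,-1],[0,0,0.010,0,0,0,-1],[0,0,0.010,0,0,0,-1],[0,0,0.010,0,0,0,-1]]'
```

```text
t: 2.65
eef_pos: [0.5718, -0.1568, 0.0514]
tcp_rot: [-0.0, 0.707, -0.707, 0.0]
ft_force: [-0.2, -0.2, 0.2]
width: -0.0002
finger_force: 0.4
```

```bash
python3 -m handwheel '[[0,0,0.001,0,0,0,-1],[0,0,0.002,0,0,0,-1],[0,0,0.003,0,0,0,-1],[0,0,0.004,0,0,0,-1],[0,0,0.005,0,0,0,-1],[0,0,0.006,0,0,0,-1],[0,0,0.006,0,0,0,-1],[0,0,0.006,0,0,0,-1],[0,0,0.006,0,0,0,-1],[0,0,0.006,0,0,0,-1]]'
```

```text
t: 3.48
eef_pos: [0.5717, -0.1568, 0.0489]
tcp_rot: [-0.0, 0.707, -0.707, 0.001]
ft_force: [-7.3, 3.1, 16.6]
width: -0.0
finger_force: 8.0
```

```bash
python3 -m handwheel '[[0,0,-0.05,0,0,0,-1],[0,0,-0.1,0,0,0,-1],[0,0,-0.15,0,0,0,-1],[0,0,-0.2,0,0,0,-1],[0,0,-0.2,0,0,0,-1],[0,0,-0.2,0,0,0,-1],[0,0,-0.2,0,0,0,-1],[0,0,-0.2,0,0,0,-1],[0,0,-0.2,0,0,0,-1],[0,0,-0.2,0,0,0,-1]]'; python3 - <<'E'
from h import *
o=ctrl.get_obs();np.save('ob1.npy',o,allow_pickle=True);im=vision.camera('wrist');cv2.imwrite('pics/w1.png',im[:,:,::-1])
cv2.imwrite('pics/scene1.png',vision.camera('scene')[:,:,::-1]);print(o['eef_pos'])
E
```

```text
t: 4.32
eef_pos: [0.5711, -0.1568, 0.2052]
tcp_rot: [-0.001, -0.707, 0.707, 0.001]
ft_force: [0.4, 0.3, -0.2]
width: 0.0002
finger_force: 0.0
[ 0.57109335 -0.15677185  0.20517698]
```

View pics/w1.png

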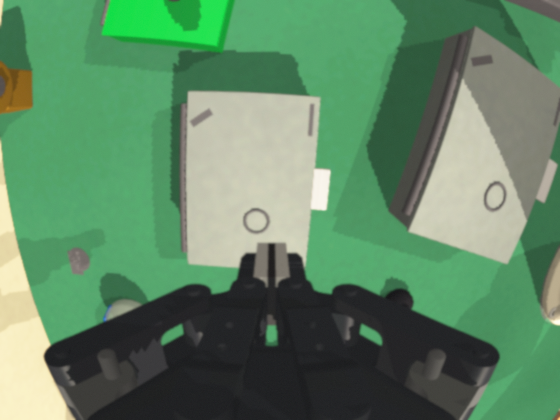

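Wrist view: the lid is shut with the tab at (320,189) and the ring at about (256,220). The larger grey tin is to the right, and the green one at the top.

```bash
python3 - <<'E'
from h import *
np.set_printoptions(precision=4,suppress=True)
o=np.load('ob1.npy',allow_pickle=True).item()
g=cv2.cvtColor(cv2.imread('pics/w1.png'),cv2.COLOR_BGR2GRAY)
x0,y0=236,200;c=g[y0:241,x0:277]; 
m=(c.astype(int)<np.median(c)-25).astype(np.uint8)
n,l,st,ce=cv2.connectedComponentsWithStats(m);k=1+np.argmax(st[1:,4]);print(st[k],ce[k])
pts=cv2.findNonZero((l==k).astype(np.uint8));e=cv2.fitEllipse(pts);print(e)
p=(x0+e[0][0],y0+e[0][1]);print('ring px',p,'wrist',onz('wrist',p,.049,o))
for q in((188,92),(320,97),(329,170),(328,209)):print(q,onz('wrist',q,.049,o)[:2])
s=cv2.cvtColor(cv2.imread('pics/scene1.png'),cv2.COLOR_BGR2GRAY)
C=np.array([.594,-.160]);a=-.07
for C in [C]:
    w=C+np.array([[np.cos(a),-np.sin(a)],[np.sin(a),np.cos(a)]])@[-.010,.035];print('pred spot',w)
u=proj('scene',[*onz('wrist',p,.049,o)[:2],.049]);print('scene px of it',u)
x,y=np.round(u).astype(int);cc=s[y-9:y+10,x-9:x+10];
cv2.imwrite('pics/sc.png',cv2.resize(cc,None,fx=12,fy=12,interpolation=cv2.INTER_CUBIC));print('crop org',x-9,y-9)
mm=(cc.astype(int)<np.median(cc)-10).astype(np.uint8);n,l,st,ce=cv2.connectedComponentsWithStats(mm);print(st[1:],ce[1:])
for i in range(1,n):
    if st[i,4]>8: print(onz('scene',(x-9+ce[i][0],y-9+ce[i][1]),.049)[:2])
E
```

```text
[  7   8  27  26 292] [19.9486 20.4486]
((19.862220764160156, 20.500158309936523), (23.016984939575195, 24.230817794799805), 98.06683349609375)
ring px (255.86222076416016, 220.50015830993652) wrist [ 0.5865 -0.1225  0.049 ]
(188, 92) [ 0.6486 -0.2468]
(320, 97) [ 0.5271 -0.2408]
(329, 170) [ 0.5171 -0.1725]
(328, 209) [ 0.5164 -0.1342]
pred spot [ 0.5865 -0.1244]
scene px of it [229.8853 232.9464]
crop org 221 224
[[ 4  6  9  8 48]] [[8.1667 9.6042]]
[ 0.5887 -0.1249]
```

```bash
python3 -m handwheel '[[-0.387,0.02,-0.02,0,0,-0.61,1],[-0.387,0.02,-0.02,0,0,-0.61,1],[-0.387,0.02,-0.02,0,0,-0.61,1],[-0.387,0.02,-0.02,0,0,-0.61,1],[-0.387,0.02,-0.02,0,0,-0.61,1],[-0.387,0.02,-0.02,0,0,-0.61,1],[-0.387,0.02,-0.02,0,0,-0.61,1],[-0.387,0.02,-0.02,0,0,-0.61,1],[-0.387,0.02,-0.02,0,0,-0.61,1],[-0.387,0.02,-0.02,0,0,-0.61,1]]'; python3 - <<'E'
from h import *
o=ctrl.get_obs();np.save('ob2.npy',o,allow_pickle=True);im=vision.camera('wrist');cv2.imwrite('pics/w2.png',im[:,:,::-1])
print(o['eef_pos'],o['tcp_rot'],o['dq'])
E
```

```text
t: 5.25
eef_pos: [0.5553, 0.1539, 0.2221]
tcp_rot: [0.0, 0.811, -0.585, -0.0]
ft_force: [-0.2, -1.0, -0.4]
width: 0.0855
finger_force: 0.0
[0.55534575 0.15392627 0.22207924] [ 3.40630997e-04  8.11250551e-01 -5.84698569e-01 -1.01652807e-04] [-0.0379353  -0.00902126 -0.01017178  0.00495137 -0.00207275  0.00698898]
```

View pics/w2.png

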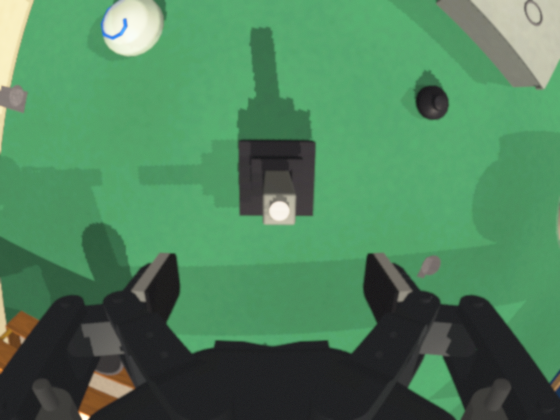

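The stand is square to the tool: foot corners (239,141), (315,141), (240,215), (315,215). The gauge top is at (279,210), near x centre between the fingers.

```bash
python3 - <<'E'
from h import *
np.set_printoptions(precision=4,suppress=True)
o=np.load('ob2.npy',allow_pickle=True).item();Q=rot(o['tcp_rot'])
im=cv2.imread('pics/w2.png');g=im.max(2)
t=lambda p,z:(Q.T@(onz('wrist',p,z,o)-o['eef_pos']))
# dark foot mask
m=((g<60)).astype(np.uint8);m[:, :215]=0;m[240:]=0;m[:,340:]=0;m[:125]=0
x,y,w,h=cv2.boundingRect(cv2.findNonZero(m));print('foot bbox',x,y,w,h)
f=[(239,141),(315,141),(314,215),(240,215)]
F=[t(p,.03) for p in f];print('foot in tool',np.array(F)[:,:2],np.mean(F,0)[:2])
print('gauge top corners tool',[t(p,.14)[:2] for p in((263,194),(296,194),(296,225),(263,225))], t((279,210),.14)[:2])
for r in (200,205,212,218):print(r,im[r,256:304].max(1))
print(im[186:232,266].max(1))
E
```

```text
foot bbox 240 140 73 61
foot in tool [[ 0.0403 -0.0345]
 [ 0.0405  0.0441]
 [-0.0397  0.0454]
 [-0.0397 -0.0351]] [0.0003 0.005 ]
gauge top corners tool [array([ 0.0112, -0.0071]), array([0.0112, 0.0165]), array([-0.0123,  0.017 ]), array([-0.0123, -0.0073])] [-0.0008  0.0044]
200 [ 64  66  66  66  65  69  87 117 148 169 177 179 173 161 150 149 141 125
 119 122 131 139 145 145 144 140 135 128 124 126 143 167 179 183 185 185
 184 180 164 131  95  73  68  67  66  67  67  68]
205 [ 67  67  67  66  68  72  88 117 145 161 166 165 160 150 162 205 235 245
 247 248 248 248 248 248 248 248 248 248 247 244 235 205 170 177 187 188
 187 181 162 125  91  72  67  69  67  68  68  68]
212 [ 68  67  68  67  69  73  89 118 145 162 167 169 185 219 239 246 247 247
 247 248 247 247 248 247 247 247 247 247 247 247 247 246 239 220 199 193
 189 182 162 121  85  71  70  70  68  69  69  68]
218 [170 170 170 170 169 162 146 141 157 179 189 192 190 187 186 193 213 231
 241 246 248 249 249 249 249 248 247 245 239 229 216 202 195 194 195 194
 192 184 167 158 160 165 166 166 165 166 167 167]
[ 74  74  74  74  74  75  80  96 121 147 167 174 176 176 177 177 177 175
 171 166 163 163 166 173 173 171 167 169 175 182 186 188 189 189 189 191
 189 183 175 170 168 170 171 169 170 169]
```

```bash
python3 -m handwheel '[[0,0.0056,0.02,0,0,0,1],[0,0.0056,0.05,0,0,0,1],[0,0.0056,0.08,0,0,0,1],[0,0.0056,0.11,0,0,0,1],[0,0.0056,0.14,0,0,0,1],[0,0.0056,0.16,0,0,0,1],[0,0.0056,0.17,0,0,0,1],[0,0.0056,0.17,0,0,0,1],[0,0.0056,0.17,0,0,0,1],[0,0.0056,0.17,0,0,0,1]]'
```

```text
t: 6.13
eef_pos: [0.5524, 0.1513, 0.088]
tcp_rot: [-0.001, 0.81, -0.586, 0.001]
ft_force: [0.4, 0.3, 0.6]
width: 0.0851
finger_force: 0.0
```

```bash
python3 -m handwheel '[[0,0,0,0,0,0,-1],[0,0,0,0,0,0,-1],[0,0,0,0,0,0,-1],[0,0,0,0,0,0,-1],[0,0,0,0,0,0,-1],[0,0,0,0,0,0,-1],[0,0,0,0,0,0,-1],[0,0,0,0,0,0,-1],[0,0,0,0,0,0,-1],[0,0,0,0,0,0,-1]]' 40
```

```text
t: 6.97
eef_pos: [0.5515, 0.1515, 0.0867]
tcp_rot: [-0.0, 0.811, -0.586, 0.0]
ft_force: [-0.2, 0.5, 2.8]
width: 0.0237
finger_force: 43.0
```

```bash
python3 -m handwheel '[[0,0,-0.01,0,0,0,-1],[0,0,-0.025,0,0,0,-1],[0,0,-0.045,0,0,0,-1],[0,0,-0.065,0,0,0,-1],[0,0,-0.085,0,0,0,-1],[0,0,-0.105,0,0,0,-1],[0,0,-0.12,0,0,0,-1],[0,0,-0.125,0,0,0,-1],[0,0,-0.125,0,0,0,-1],[0,0,-0.125,0,0,0,-1]]'; python3 - <<'E'
from h import *
o=ctrl.get_obs();print(o['eef_pos'],o['ft_force'],o['width'])
cv2.imwrite('pics/side2.png',vision.camera('side')[:,:,::-1]);cv2.imwrite('pics/w3.png',vision.camera('wrist')[:,:,::-1])
Q=rot(o['tcp_rot']);t=np.array([.5873,-.1235]);d=np.r_[t-o['eef_pos'][:2],0];print('tool shift/0.8',Q.T@d/.8)
E
```

```text
t: 7.8
eef_pos: [0.5509, 0.1514, 0.1857]
tcp_rot: [0.0, 0.811, -0.586, -0.0]
ft_force: [-1.0, 0.6, -2.4]
width: 0.0233
finger_force: 42.6
[0.55089123 0.15138874 0.18574761] [-1.00210447  0.6244918  -2.42937545] 0.02327164929925112
tool shift/0.8 [ 3.40532644e-01  6.46315409e-02 -4.22387204e-05]
```

```bash
python3 -m handwheel '[[0.02,0.004,0,0,0,0,-1],[0.06,0.012,0,0,0,0,-1],[0.105,0.02,0,0,0,0,-1],[0.15,0.029,0,0,0,0,-1],[0.195,0.037,0,0,0,0,-1],[0.24,0.046,0,0,0,0,-1],[0.28,0.053,0,0,0,0,-1],[0.31,0.059,0,0,0,0,-1],[0.33,0.063,0,0,0,0,-1],[0.34,0.065,0,0,0,0,-1]]'
```

```text
t: 8.73
eef_pos: [0.5869, -0.1253, 0.1852]
tcp_rot: [0.001, 0.81, -0.587, -0.001]
ft_force: [0.3, 0.6, -1.7]
width: 0.0237
finger_force: 42.6
```

```bash
python3 -m handwheel '[[0,0,0.005,0,0,0,-1],[0,0,0.015,0,0,0,-1],[0,0,0.025,0,0,0,-1],[0,0,0.035,0,0,0,-1],[0,0,0.045,0,0,0,-1],[0,0,0.05,0,0,0,-1],[0,0,0.05,0,0,0,-1],[0,0,0.05,0,0,0,-1],[0,0,0.05,0,0,0,-1],[0,0,0.05,0,0,0,-1]]'; python3 - <<'E'
from h import *
o=ctrl.get_obs();np.save('ob4.npy',o,allow_pickle=True);print(o['eef_pos'],o['tcp_rot'],o['ft_force'])
I={n:vision.camera(n)[:,:,::-1] for n in('wrist','scene','side')}
for n in I:cv2.imwrite(f'pics/{n}4.png',I[n])
def c(n,X):
    u=np.round(proj(n,X)).astype(int);x,y=u-[20,28];print(n,x,y);return cv2.resize(I[n][y:y+50,x:x+40].copy(),(320,400),interpolation=cv2.INTER_CUBIC)
X=[o['eef_pos'][0],o['eef_pos'][1],.06]
w=I['wrist'][150:320,190:360].copy();print('wrist 190 150 scale 400/170')
cv2.imwrite('pics/v4.png',np.hstack([c('scene',X),c('side',X)]));cv2.imwrite('pics/v4w.png',cv2.resize(w,(600,600),interpolation=cv2.INTER_CUBIC))
E
```

```text
t: 9.57
eef_pos: [0.5877, -0.1231, 0.1471]
tcp_rot: [-0.0, 0.811, -0.586, 0.0]
ft_force: [-0.3, 0.5, -1.0]
width: 0.0237
finger_force: 42.6
[ 0.58774099 -0.12313914  0.14707478] [-3.05420510e-04  8.10578708e-01 -5.85629428e-01  4.87161407e-04] [-0.27096187  0.54274209 -0.96155022]
wrist 190 150 scale 400/170
scene 209 203
side 304 199
```

View pics/v4.png

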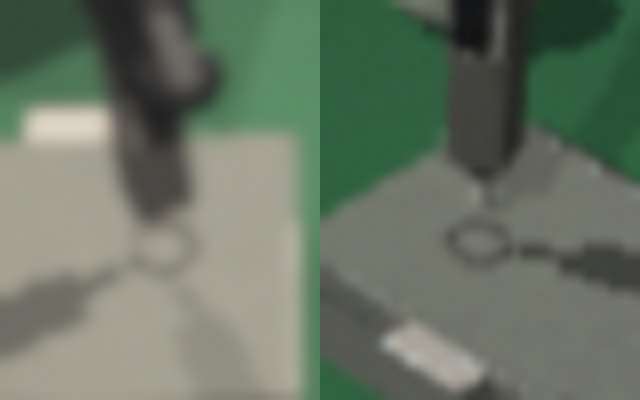

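View pics/v4w.png

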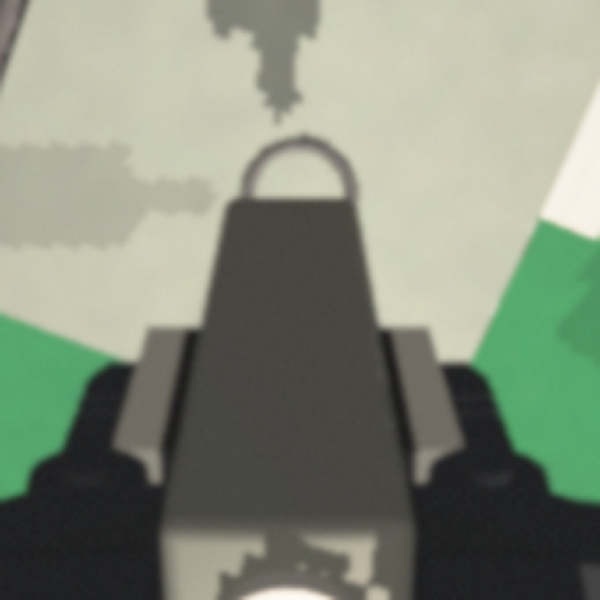

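Scene: nose tip at about (228,230) and ring at (229.2,233.6). Side: nose tip at about (324.6,224.2) and ring at (323.6,228.7). The wrist view shows the ring slightly right of the gauge axis.

```bash
python3 - <<'E'
from h import *
np.set_printoptions(precision=4,suppress=True)
o=np.load('ob4.npy',allow_pickle=True).item();Q=rot(o['tcp_rot'])
S=lambda x,y:(209+(x+.5)/8-.5,203+(y+.5)/8-.5);D=lambda x,y:(304+(x+.5)/8-.5,199+(y+.5)/8-.5)
W=lambda x,y:(190+(x+.5)*170/600-.5,150+(y+.5)*170/600-.5)
tip,res=tri(ray('scene',S(152,220)),ray('side',D(168,205)));print('tip',tip,res)
ring,res=tri(ray('scene',S(165,248)),ray('side',D(160,241)));print('ring',ring,res)
rs=[onz('scene',S(165,248),.049),onz('side',D(160,241),.049)];print(rs)
ts=[onz('scene',S(152,220),.0655),onz('side',D(168,205),.0655)];print(ts)
print('diff tool',[Q.T@(a-b)for a,b in zip(rs,ts)])
rw=[onz('wrist',W(*p),.049,o) for p in((299,136),(243,190),(356,190))];print('wrist ring pts tool mm',[(Q.T@(r-o['eef_pos']))[:2] for r in rw])
print('gauge bottom edge tool',[(Q.T@(onz('wrist',W(*p),.0905,o)-o['eef_pos']))[:2] for p in((230,201),(355,201))])
E
```

```text
tip [ 0.5879 -0.1266  0.0701] [np.float64(0.0018051289839777218), np.float64(0.0018051289839776743)]
ring [ 0.5884 -0.1232  0.0504] [np.float64(0.0017737801442889501), np.float64(0.0017737801442889677)]
[array([ 0.5886, -0.1248,  0.049 ]), array([ 0.5894, -0.1202,  0.049 ])]
[array([ 0.586 , -0.1284,  0.0655]), array([ 0.5922, -0.121 ,  0.0655])]
diff tool [array([-0.0026, -0.0036,  0.0165]), array([-0.0016,  0.0024,  0.0165])]
wrist ring pts tool mm [array([0.0118, 0.0012]), array([-0.0004, -0.011 ]), array([-0.0003,  0.0137])]
gauge bottom edge tool [array([ 0.0092, -0.0117]), array([0.0092, 0.011 ])]
```

```bash
python3 -m handwheel '[[-0.001,0.001,0.003,0,0,0,-1],[-0.001,0.001,0.006,0,0,0,-1],[-0.001,0.001,0.009,0,0,0,-1],[-0.001,0.001,0.012,0,0,0,-1],[-0.001,0.001,0.014,0,0,0,-1],[-0.001,0.001,0.016,0,0,0,-1],[-0.001,0.001,0.018,0,0,0,-1],[-0.001,0.001,0.018,0,0,0,-1],[-0.001,0.001,0.018,0,0,0,-1],[-0.001,0.001,0.018,0,0,0,-1]]'; python3 - <<'E'
from h import *
o=ctrl.get_obs();np.save('ob5.npy',o,allow_pickle=True);print(o['eef_pos'],o['tcp_rot'],o['ft_force'])
I={n:vision.camera(n)[:,:,::-1] for n in('scene','side')}
def c(n,X):
    u=np.round(proj(n,X)).astype(int);x,y=u-[16,20];print(n,x,y);return cv2.resize(I[n][y:y+40,x:x+32].copy(),(400,500),interpolation=cv2.INTER_CUBIC)
X=[o['eef_pos'][0],o['eef_pos'][1],.05]
cv2.imwrite('pics/v5.png',np.hstack([c('scene',X),c('side',X)]))
E
```

```text
t: 10.55
eef_pos: [0.5865, -0.1227, 0.1322]
tcp_rot: [-0.0, 0.811, -0.586, 0.0]
ft_force: [0.7, -0.5, -0.6]
width: 0.0233
finger_force: 42.6
[ 0.58645588 -0.12266616  0.13219495] [-3.38664279e-05  8.10549818e-01 -5.85669687e-01  9.71988698e-05] [ 0.74950272 -0.45409681 -0.56915886]
scene 214 213
side 308 209
```

View pics/v5.png

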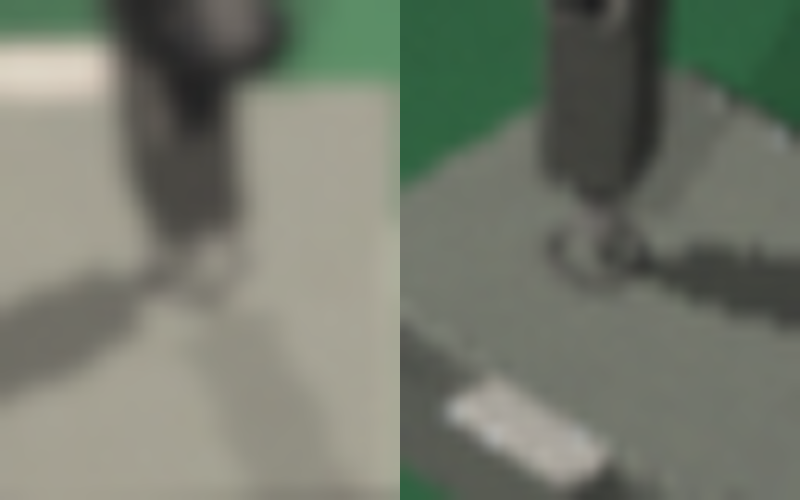

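Scene crop: ring centred near crop (203,268), with the nose inside it toward the left. Side crop: ring near (598,252), with the nose about central. I'll check the offset numerically.

```bash
python3 - <<'E'
from h import *
np.set_printoptions(precision=2,suppress=True,linewidth=200)
o=np.load('ob5.npy',allow_pickle=True).item();x,y,_=o['eef_pos']
v=cv2.cvtColor(cv2.imread('pics/v5.png'),cv2.COLOR_BGR2GRAY)
c={n:((proj(n,[x,y,z])-np.array(a)+.5)*12.5-.5+[off,0]) for n,a,off in(('scene',(214,213),0),('side',(308,209),400)) for z in (.049,)}
for n,a,off in(('scene',(214,213),0),('side',(308,209),400)):
    for nm,X in(('tip',[x,y,.050]),('bodybot',[x,y,.0755]),('axis.1',[x,y,.1]),('spot',[.587,-.1235,.049])):
        print(n,nm,(proj(n,X)-np.array(a)+.5)*12.5-.5+[off,0])
small=cv2.resize(v,(64,40),interpolation=cv2.INTER_AREA)
print(small[15:26,9:24]);print(small[10:24,40:56])
E
```

```text
scene tip [203.51 252.76]
scene bodybot [195.74 196.55]
scene axis.1 [188.02 140.72]
scene spot [200.52 257.04]
side tip [600.14 258.45]
side bodybot [604.28 176.72]
side axis.1 [608.34  96.66]
side spot [604.   262.08]
[[149 126  96  77  72  72  71  72  75  92 122 147 159 162 162]
 [154 137 109  84  74  72  72  73  76  92 120 146 159 162 162]
 [158 146 122  94  78  74  75  79  84  99 126 148 159 163 162]
 [160 152 132 106  87  82  87  97 103 115 135 152 160 161 163]
 [159 154 139 117 102  96 104 118 126 129 141 153 160 162 162]
 [156 151 137 121 112 110 117 133 140 137 141 152 159 162 162]
 [142 138 125 113 111 115 125 136 141 138 142 152 160 162 162]
 [122 120 112 107 112 119 126 131 134 139 148 156 161 162 162]
 [111 114 117 121 126 128 126 126 131 142 153 159 161 162 162]
 [110 118 132 143 144 140 135 131 135 145 153 156 157 160 162]
 [111 122 140 153 156 153 148 143 141 144 146 148 151 156 161]]
[[109 116 108  84  69  65  64  65  64  61  50  43  58  89  99 100]
 [117 118 109  83  68  66  65  65  65  61  50  43  62  92  99  99]
 [118 117 109  83  67  65  65  64  64  60  48  50  75  96 100 101]
 [116 115 108  88  70  67  66  66  64  60  52  64  89  99 100 104]
 [116 116 112 100  85  80  67  65  63  61  61  82  97  99 102 110]
 [116 116 116 112 106  98  75  63  60  66  79  95 100  99 105 115]
 [117 118 117 118 117 112  98  81  74  78  91 100 100 103 110 116]
 [119 119 118 118 115 112 110 100  90  82  93 106 109 110 114 116]
 [120 119 117 111 101 104 111 104  90  79  86 102 115 117 116 113]
 [119 117 114 103  87 102 113 100  80  78  84  87 109 113 107  95]
 [118 116 114 104  90 102 111  99  74  74  76  68  86  92  86  73]
 [118 117 115 111 100  96 101 101  87  78  69  61  68  71  69  66]
 [117 116 117 115 109 102  95  95  92  89  91  90  87  73  69  66]
 [117 116 117 117 115 112 105 103 101 103 112 114 108  97  89  74]]
```

```bash
python3 -m handwheel '[[0.0013,-0.0005,0,0,0,0,-1],[0.0013,-0.0005,0,0,0,0,-1],[0.0013,-0.0005,0.001,0,0,0,-1],[0.0013,-0.0005,0.002,0,0,0,-1],[0.0013,-0.0005,0.003,0,0,0,-1],[0.0013,-0.0005,0.004,0,0,0,-1],[0.0013,-0.0005,0.005,0,0,0,-1],[0.0013,-0.0005,0.006,0,0,0,-1],[0.0013,-0.0005,0.006,0,0,0,-1],[0.0013,-0.0005,0.006,0,0,0,-1]]'
cat > f.py <<'E'
from h import *
F=[];Z=[]
for i in range(8):
    o=ctrl.get_obs();F.append(o['ft_force']);Z.append(o['eef_pos']);vision.camera('side')
print(np.round(np.mean(F,0),2),np.round(np.std(F,0),2),np.round(np.mean(Z,0),4))
E
python3 f.py
```

```text
t: 11.48
eef_pos: [0.5872, -0.1235, 0.1275]
tcp_rot: [-0.0, 0.811, -0.586, 0.0]
ft_force: [0.0, 0.4, 1.7]
width: 0.0232
finger_force: 42.9
[-0.28 -0.02  1.21] [0.47 0.44 0.32] [ 0.5872 -0.1235  0.1274]
```

```bash
python3 -m handwheel '[[0,0,0.0005,0,0,0,-1],[0,0,0.001,0,0,0,-1],[0,0,0.0015,0,0,0,-1],[0,0,0.002,0,0,0,-1],[0,0,0.0025,0,0,0,-1],[0,0,0.003,0,0,0,-1],[0,0,0.0035,0,0,0,-1],[0,0,0.004,0,0,0,-1],[0,0,0.004,0,0,0,-1],[0,0,0.004,0,0,0,-1]]'
python3 f.py; python3 - <<'E'
from h import *
o=ctrl.get_obs();a=[vision.camera(n)[:,:,::-1] for n in('scene','side','wrist')]
def c(i,n):
    u=np.round(proj(n,[.587,-.1235,.05])).astype(int)-[16,20];return cv2.resize(i[u[1]:u[1]+40,u[0]:u[0]+32].copy(),(260,325),interpolation=cv2.INTER_CUBIC)
cv2.imwrite('pics/v6.png',np.hstack([c(a[0],'scene'),c(a[1],'side'),cv2.resize(a[2][150:280,220:324].copy(),(260,325))]))
E
```

```text
t: 12.72
eef_pos: [0.5872, -0.1235, 0.1242]
tcp_rot: [-0.0, 0.811, -0.586, 0.0]
ft_force: [-0.8, 0.1, 3.1]
width: 0.0236
finger_force: 43.0
[-0.45  0.23  2.62] [0.44 0.61 0.49] [ 0.5871 -0.1235  0.1242]
```

View pics/v6.png

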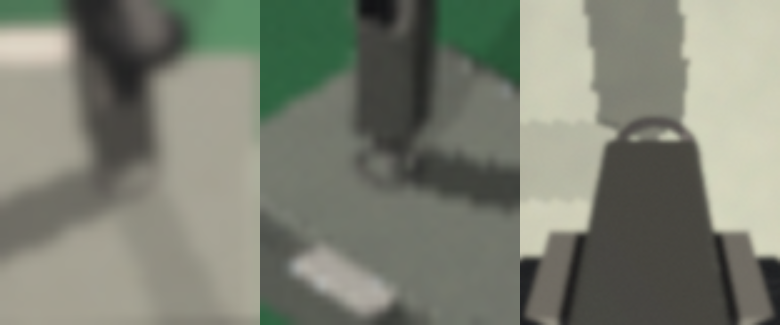

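The nose sits inside the ring in all three views: wrist ring centre x≈655 against gauge axis x≈651. Contact force is about 3.9 N, so the nose is pushed in about 6 mm.

```bash
python3 -c "
from cell import ctrl
print(ctrl.finish_job())"
```

```text
the job is handed in; nothing more can be done
None
```

The job is handed in, with no verdict shown: the lid is shut, and the gripper is holding the gauge upright and steady with its nose inside the ring. The measured push is about 3.9 N, which means the nose is in roughly 6 mm; I went nowhere near the other things on the desk but didn't check them at the end.

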